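Set the key-cutting machine to its second speed and start it

TASK

Push the speed lever of the key-cutting machine away from you, past its first detent, all the way to its second stop and leave it there. Then push the start button fully down with a fingertip and let it come back up. Only push with the fingers: pick nothing up, and leave the padlock, the oil bottle, the carton and the screwdriver where they are.

Things in the scene. Friction and masses are not known exactly. Their poses are not given: they have to be found in the camera images.
- machine: Grey key-cutting machine fixed to the bench. Origin: underside centre of its control deck, a block 240 (x) by 220 (y) by 80 mm high, with lever and button on top; x points away from the operator, y left, z up. Left of the deck (y = 110 to 410 mm): cutting bay up to 130 mm high, then (from y = 210) motor cover 160 mm high with a raised clear guard up to 220 mm high.
- lever_grip (a point): Centre of the speed lever's black barrel grip (24 mm diameter, 32 mm long along the lever), the upper end of a 10 mm steel rod that rises from the slot of a steel plate on the deck (plate top 83 mm above the bench). The grip is 131 mm above the bench at both ends of its travel, 140 mm in the middle, and travels 72 mm along machine +x from off to the second stop.
- lever_pivot (a point): Hinge axis of the speed lever (parallel to the machine's y), inside the deck, 65 mm above the bench, at machine x = 0, y = -55 mm. The grip centre turns about it at 75 mm radius.
- lever (a joint): Angle of the speed lever, rad, growing as it is pushed along machine +x: 0 = off (leaning to -x), 0.5 = upright, first detent, 1.0 = leaning to +x, second stop (end of travel). Sprung detents hold it at all three; getting out of one takes a push of 5 to 12 N at the grip. Beyond about 0.8 it snaps on to 1.0 by itself and stays.
- start_top (a point): Centre of the top of the start button, a grey round cap 32 mm across on a black housing, on the deck at machine x = -60, y = 45 mm; 100 mm to the +y side of the lever. It is pressed straight down.
- start (a joint): Travel of the start button in m: 0 = up, 0.006 = fully down (about 5 N); a spring lifts it again.
- padlock: Loose brass padlock lying flat on the deck, body 45 x 40 x 22 mm, steel shackle 30 mm beyond its +x end; origin at the centre of the body's underside. To be left alone.
- oil: Loose white oil bottle, 44 mm diameter, 120 mm high, standing on the bench; origin at the centre of its underside. To be left alone.
- blanks: Loose cardboard carton of key blanks, 70 x 50 x 45 mm, on the bench; origin at the centre of its underside. To be left alone.
- driver: Loose screwdriver lying on the bench about 170 mm in front (-x) of the deck's centre, its length along its own x, roughly parallel to the deck's front. To be left alone.

How it is judged (in metres and radians):
On the way, in this order (a step that is already met when the one before it is completed fails the run):
1. the speed lever is at its second stop, the button not pressed (value of joint lever above 0.93 rad and value of joint start below 0.002 m), for 0.2 s.
2. the start button is pushed down (value of joint start above 0.0045 m), for 0.05 s.
At the end, for the whole second after the job is handed in: The lever stands at the second stop (above 0.93 rad of 1.0), the button has come back up (less than 1.5 mm down), and padlock, bottle, carton and screwdriver are within 20 mm of where they began (value of joint lever above 0.93 rad and value of joint start below 0.0015 m and distance of each of padlock, oil, blanks, driver from where it was at the start of the episode below 0.02 m); the robot touches nothing.
It fails at once if the start button is pushed before the lever is at its second stop (value of joint start above 0.003 m and value of joint lever below 0.9 rad).
It fails at once if the padlock, bottle, carton or screwdriver is lifted, carried or shoved by more than 20 mm (distance of any of padlock, oil, blanks, driver from where it was at the start of the episode above 0.02 m).
It fails at once if the bottle is tipped over (angle between oil's own z axis and vertical above 0.5 rad).
It also fails if it takes over 38 s, if anything falls off the work surface, if the arm or the gripper's body presses on something with over 40 N, if the wrist force passes 120 N, or if a joint passes its speed limit or range.

ROBOT

A 6-joint arm with a two-finger parallel gripper is mounted at the origin on the work surface. World frame = base frame: x ahead of the robot, y to its left, z up, the work surface at z = 0. Lengths are in m, angles in degrees, forces in N, time in s.
With the tool pointing down it reaches from about 0.375 to 0.9 m from the base axis. Payload 3.1 kg.
Tool frame: the origin (TCP) lies at the very end of the fingers, on their centre line; the grasp point (between the pads) lies 19 mm behind it; z points along the fingers, y is the line along which they close (so a half turn about z gives the same grasp; the last joint's range is limited). The gripper opens to 87 mm and grips with 3 to 60 N. Pads are 19 mm wide; open, the fingers measure 117 mm over their backs; the gripper's body (75 mm by 190 mm) begins 51 mm behind the grasp point.
Start: joints at [-87.462, 30.224, 82.088, -0, 67.689, -10.227], TCP at [0.138, -0.61, 0.223] pointing down, gripper open.
Joint ranges: [-176.69, 176.69], [-43.24, 126.21], [12.49, 139.97], [-82, 262], [0, 151.66], [-163.58, 163.58]. Speed limits (degrees/s): [159.86, 159.86, 180, 180, 180, 180].

INTERFACE

Orientations are given as a 3x3 rotation matrix whose columns are the frame's x, y, z axes.
In Python, from rig import * gives the robot as it stands.
- The arm moves only by the tool jog_arm, never from a script. Its arguments are lists of equal length, an entry for each row: "delta_pos": the shift along the world's x, y, z in cm, a list of three; "turn": the turn about the world's z in degrees; "grip": the closure, from 0 (fully open) to 1 (shut). In form: {"delta_pos": [[x, y, z], ...], "turn": [turn, ...], "grip": [grip, ...]}. A call has 1 to 12 rows; each row is the pose to reach, as a shift and turn from the pose commanded when the call began; what a row does not reach only later rows make up. A row lasts 1/8 s, in which the tool goes at most 62.5 mm and 10.7 degrees, less where a joint would pass 70% of its speed; a pose out of reach is approached as far as the arm can. A call with a gripper value outside its range is refused whole. The fingers move at their own pace and stop on an object; the grip force is fixed at half the most. Time passes only in rows, so rows that repeat a pose let the fingers close. It gives the time, the measured TCP pose, the force, the opening and the grip force at its end, in the units of the state.
- read_state(): the state, without advancing time (a new reading comes with each control period).
- capture(name): name is "scene" or "top" or "wrist"; returns a dict with "color" (420x560x3 uint8, blue, green, red), "fovy" (degrees; the focal length in pixels is half the picture's height over the tangent of half this angle, whatever the lens; pixels are square), "cx", "cy" (the principal point, pixels), "k1" (the pictures are not rectified: a ray, as slopes to the right and down, at radius r is drawn at 1 + k1 r^2 times it, then the intrinsics apply), "camera_from_world" (4x4, takes a point from world to camera coordinates). Camera axes: x right, y up, looking along -z (the intrinsics and any distortion apply to the point x, -y, -z); pixel columns grow to the right and rows downward; lengths in m; the calibration is good to about 2 mm. A picture is of the moment at which its call begins. There is no depth.
- hand_in(): hands the job in; it is judged then, once.
The state is a dict: "time_s": time; "joint_positions": joint angles; "qvel": joint speeds; "tau": joint torques, N m; "position": TCP position; "tcp_rot": TCP orientation; "force": force on the tool from outside, world axes, zero at the start; "moment": the same for the moment, N m; "opening": opening from 0.0 (shut) to 1.0 (fully open); "grasp_force": force on a finger pad.
Only numpy, scipy, OpenCV 4.12 (cv2) and the standard library are available. Lean on these libraries where they do the work, as an engineer would, in place of code of your own. Each camera call takes 0.05 s, during which the arm holds its last target. There are 200 camera calls.

## Working session

There is one attempt and no reset: what is moved stays moved. The work goes in short steps, Python scripts to look and compute and a tool call to move; the robot and the scene stay as the last step left them, time stands still between calls to the robot, and variables do not carry over. Pictures are saved under pics/ and viewed, at most 10 in all, crops included, and the job is handed in when it is done.

Besides the shell and the picture viewer there is one more tool, called as name(argument=value, ...), one argument or row to a line, values as JSON. jog_arm: Moves the arm, as the interface text tells. Its arguments: {"type":"object","properties":{"delta_pos":{"type":"array"},"turn":{"type":"array"},"grip":{"type":"array"}},"required":["delta_pos","turn","grip"]}

```bash
mkdir -p pics; cat > h.py <<'E'
from rig import *
import numpy as np, cv2, pickle
def snap(n,f):
    c=capture(n); cv2.imwrite(f'pics/{f}.png',c['color']); pickle.dump(c,open(f'{f}.pkl','wb')); return c
def load(f): return pickle.load(open(f'{f}.pkl','rb'))
def K(c):
    f=c['color'].shape[0]/2/np.tan(np.radians(c['fovy'])/2)
    return np.array([[f,0,c['cx']],[0,f,c['cy']],[0,0,1.]]),np.array([c['k1'],0,0,0.])
def ray(c,uv):
    k,d=K(c); p=cv2.undistortPoints(np.array([[uv]],float),k,d)[0,0]
    T=c['camera_from_world']; R=T[:3,:3]
    return -R.T@T[:3,3], R.T@np.array([p[0],-p[1],-1])
def onz(c,uv,z):
    o,d=ray(c,uv); return o+d*(z-o[2])/d[2]
def tri(*cu):
    A=0;b=0;L=[]
    for c,uv in cu:
        o,d=ray(c,uv); d=d/np.linalg.norm(d); P=np.eye(3)-np.outer(d,d); A=A+P;b=b+P@o;L.append((P,o))
    x=np.linalg.solve(A,b); return x,[np.linalg.norm(P@(x-o)) for P,o in L]
def proj(c,X):
    k,d=K(c);T=c['camera_from_world'];p=T[:3,:3]@np.array(X)+T[:3,3]
    p=np.array([[[p[0],-p[1],-p[2]]]]);return cv2.projectPoints(p,np.zeros(3),np.zeros(3),k,d)[0][0,0]
E
python3 - <<'E'
from h import *
np.set_printoptions(precision=3,suppress=True)
for n in ['scene','top','wrist']:
    c=snap(n,n+'0'); o,d=ray(c,(280,210)); print(n,c['fovy'],c['k1'],o,d)
s=read_state();print(s['tcp_rot'],s['force'],s['opening'],s['time_s'])
E
```

```text
scene 54.11924808715695 0.02279710116298825 [0.887 0.155 0.547] [-0.54  -0.48  -0.691]
top 43.06123636695474 -0.07159346280567937 [ 0.429 -0.172  0.967] [ 0.14   0.015 -0.99 ]
wrist 67.44180275059442 -0.04160224003681103 [ 0.221 -0.59   0.384] [-0.305 -0.055 -0.951]
[[ 0.975  0.221 -0.   ]
 [ 0.221 -0.975  0.002]
 [ 0.    -0.002 -1.   ]] [0.688 0.818 0.099] 1.0019797377348214 0.15
```

View pics/scene0.png

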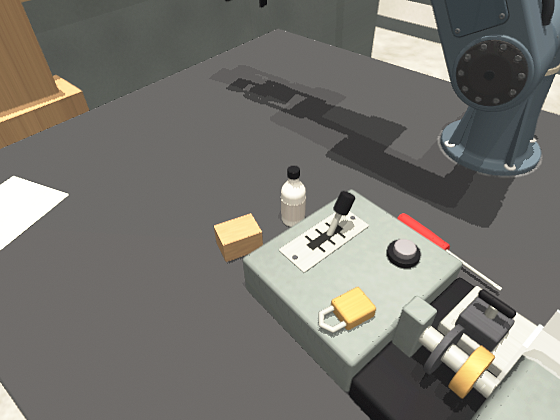

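View pics/top0.png

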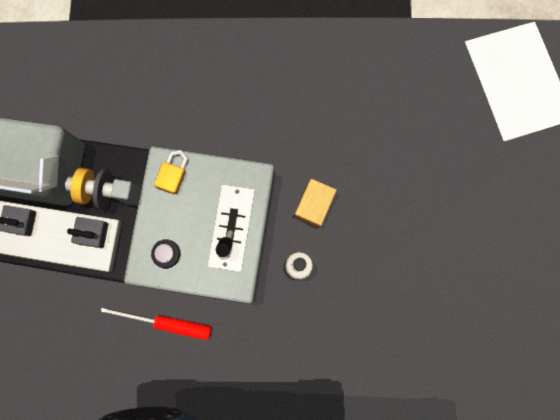

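The scene view shows the grip at about (344,204), the button cap at (404,247), and the oil bottle and carton right of the lever. The top view shows the grip at (224,246), the button at (165,253), and deck corners at about (149,148), (273,164), (252,302) and (126,283).

```bash
python3 - <<'E'
from h import *
np.set_printoptions(precision=4,suppress=True)
t=load('top0');s=load('scene0')
def blob(c,m,seed,w):
    u,v=seed;M=np.zeros(m.shape,np.uint8);M[v-w:v+w,u-w:u+w]=m[v-w:v+w,u-w:u+w]
    n,l,st,ce=cv2.connectedComponentsWithStats(M); i=max(range(1,n),key=lambda i:st[i,4]); return ce[i],st[i]
for c,g,b in ((t,(224,246),(165,253)),(s,(344,204),(404,247))):
    im=c['color'].astype(int); dark=(im.max(2)<45)
    print('grip',blob(c,dark,g,18)); 
    print('house',blob(c,dark,b,20)); print('cap',blob(c,(im.min(2)>90)&(np.ptp(im,2)<40),b,9), im[b[1],b[0]])
# deck by colour in top
im=t['color'].astype(int)
P=[onz(t,p,.08) for p in [(149,148),(273,164),(252,302),(126,283)]]
for p in P: print(p)
P=np.array(P);print('lens',[np.linalg.norm(P[i]-P[(i+1)%4]) for i in range(4)],'centre',P.mean(0))
x=(P[0]+P[1]-P[2]-P[3]);y=(P[0]+P[3]-P[1]-P[2])
print('yaw',np.degrees(np.arctan2(x[1],x[0])),np.degrees(np.arctan2(-y[0],y[1])))
print('oil',onz(t,(300,265),.12),'carton',onz(t,(316,203),.045),'lock',onz(t,(170,178),.1))
print('cap tri',tri((t,(165,253)),(s,(404,247))),'grip tri',tri((t,(224,246)),(s,(344,204))))
E
```

```text
grip (array([224.014 , 246.3551]), array([217, 238,  15,  18, 214], dtype=int32))
house (array([173.9, 263.3]), array([170, 260,   8,   7,  10], dtype=int32))
cap (array([163.6777, 252.6447]), array([156, 244,  17,  18, 273], dtype=int32)) [216 216 229]
grip (array([343.684 , 203.4365]), array([334, 192,  21,  23, 307], dtype=int32))
house (array([399.4275, 260.087 ]), array([387, 241,  32,  26, 138], dtype=int32))
cap (array([403.8867, 246.3204]), array([395, 238,  18,  18, 309], dtype=int32)) [213 217 224]
[0.6622 0.0678 0.08  ]
[ 0.633  -0.1465  0.08  ]
[ 0.4011 -0.1126  0.08  ]
[0.4314 0.0978 0.08  ]
lens [np.float64(0.21633806486945628), np.float64(0.234337318756978), np.float64(0.21256689589934843), np.float64(0.23274865030431408)] centre [ 0.5319 -0.0234  0.08  ]
yaw -7.871185141370138 -7.964024927005905
oil [ 0.4602 -0.1908  0.12  ] carton [ 0.5709 -0.221   0.045 ] lock [0.6051 0.0248 0.1   ]
cap tri (array([0.4803, 0.0299, 0.0975]), [np.float64(0.00022510776985121343), np.float64(0.00022510776985123937)]) grip tri (array([ 0.4896, -0.0708,  0.1284]), [np.float64(0.0002447362182581048), np.float64(0.00024473621825809715)])
```

jog_arm(
  delta_pos=[
    [5,4,0],
    [9,8,0],
    [13,12,0],
    [17,16,0],
    [21,20,0],
    [24,25,0],
    [26,30,0],
    [28,36,0],
    [29,42,0],
    [30,48,0],
    [30.7,54,0],
    [30.7,54.3,0],
  ],
  turn=[-4,-8,-12,-16,-20,-20.8,-20.8,-20.8,-20.8,-20.8,-20.8,-20.8],
  grip=[1,1,1,1,1,1,1,1,1,1,1,1],
)

```text
time_s: 1.65
position: [0.4441, -0.0625, 0.2223]
tcp_rot: [[0.991, -0.133, -0.002], [-0.133, -0.991, 0.001], [-0.002, -0.001, -1.0]]
force: [0.2, -1.0, -0.6]
opening: 0.006
grasp_force: 0.0
```

jog_arm(
  delta_pos=[
    [0,0,0],
    [0,-0.2,-4],
    [0,-0.2,-8],
    [0,-0.2,-11.1],
    [0,-0.2,-11.1],
    [0,-0.2,-11.1],
  ],
  turn=[0,0,0,0,0,0],
  grip=[1,1,1,1,1,1],
)

```text
time_s: 2.4
position: [0.4459, -0.0699, 0.1122]
tcp_rot: [[0.99, -0.142, 0.001], [-0.142, -0.99, -0.001], [0.001, 0.0, -1.0]]
force: [0.4, 0.2, 0.1]
opening: 0.003
grasp_force: 0.0
```

```bash
python3 - <<'E'
from h import *
c=snap('scene','scene1'); cv2.imwrite('pics/s1.png',cv2.resize(c['color'][130:300,220:480],None,fx=3,fy=3))
s=read_state();print(s['position'],s['force'])
E
```

```text
[ 0.44615117 -0.06975997  0.11257572] [-0.71154278 -0.67208551 -0.08853575]
```

View pics/s1.png

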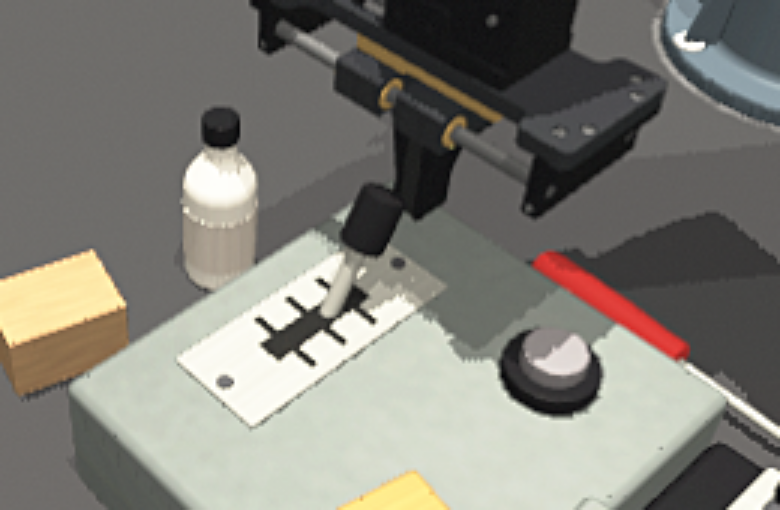

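The fingers stand behind the lever grip and roughly centred on it, with the bottle and carton clear. Now the push along machine +x.

jog_arm(
  delta_pos=[
    [0.9,0.2,0],
    [1.8,0.1,0],
    [2.7,-0.1,0],
    [3.6,-0.2,0],
    [4.5,-0.3,0],
    [5.4,-0.5,0],
    [6.3,-0.6,0],
    [7.2,-0.7,0],
    [8.1,-0.8,0],
    [8.7,-0.9,0],
    [8.7,-0.9,0],
    [8.7,-0.9,0],
  ],
  turn=[0,0,0,0,0,0,0,0,0,0,0,0],
  grip=[1,1,1,1,1,1,1,1,1,1,1,1],
)

```text
time_s: 3.95
position: [0.5325, -0.0776, 0.1115]
tcp_rot: [[0.99, -0.14, 0.001], [-0.14, -0.99, -0.0], [0.001, 0.0, -1.0]]
force: [-0.1, 0.5, -0.0]
opening: 0.005
grasp_force: 0.0
```

```bash
python3 - <<'E'
from h import *
c=snap('scene','scene2'); cv2.imwrite('pics/s2.png',cv2.resize(c['color'][130:300,220:480],None,fx=3,fy=3))
s=read_state();print(s['position'],s['force'])
E
```

```text
[ 0.53240338 -0.07756337  0.11158853] [-0.52498259 -0.1527406  -0.78435551]
```

View pics/s2.png

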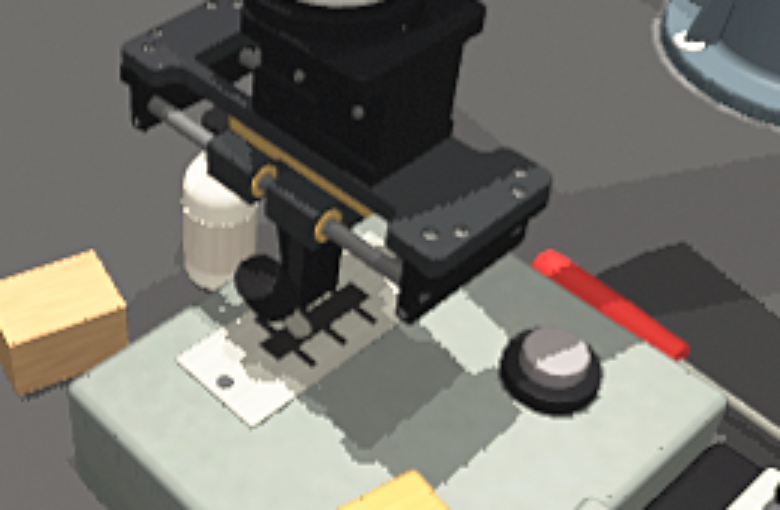

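The lever leans forward with no force left on it, grip at full-image (307,226). I'll back off, rise and go above the button, then verify.

jog_arm(
  delta_pos=[
    [-1.5,0.2,0],
    [-3,0.4,0],
    [-3,0.4,3],
    [-3,0.4,6.5],
    [-4,5,6.5],
    [-5.2,10.7,6],
    [-5.2,10.7,2.5],
    [-5.2,10.7,2.5],
    [-5.2,10.7,2.5],
  ],
  turn=[0,0,0,0,0,0,0,0,0],
  grip=[1,1,1,1,1,1,1,1,1],
)

```text
time_s: 5.12
position: [0.4806, 0.029, 0.1371]
tcp_rot: [[0.99, -0.141, 0.001], [-0.141, -0.99, -0.0], [0.001, 0.0, -1.0]]
force: [0.8, 0.4, 0.3]
opening: 0.003
grasp_force: 0.0
```

```bash
python3 - <<'E'
from h import *
np.set_printoptions(precision=4,suppress=True)
c=snap('scene','scene3'); cv2.imwrite('pics/s3.png',cv2.resize(c['color'][130:300,220:480],None,fx=3,fy=3))
im=c['color'].astype(int);m=np.zeros(im.shape[:2],np.uint8);m[205:245,285:330]=(im.max(2)<45)[205:245,285:330]
n,l,st,ce=cv2.connectedComponentsWithStats(m);i=1+st[1:,4].argmax();print(ce[i],st[i])
p=onz(c,ce[i],.131);d=p-np.array([.532,-.0234,0]);a=np.radians(-8);print(p,d[0]*np.cos(a)+d[1]*np.sin(a),-d[0]*np.sin(a)+d[1]*np.cos(a))
s=read_state();print(s['position'],s['force'])
E
```

```text
[310.5746 229.0221] [299 216  23  21 181]
[ 0.5642 -0.0757  0.131 ] 0.039130116561505904 -0.04735308925341857
[0.481  0.0287 0.1374] [ 0.6085  0.445  -0.4063]
```

View pics/s3.png

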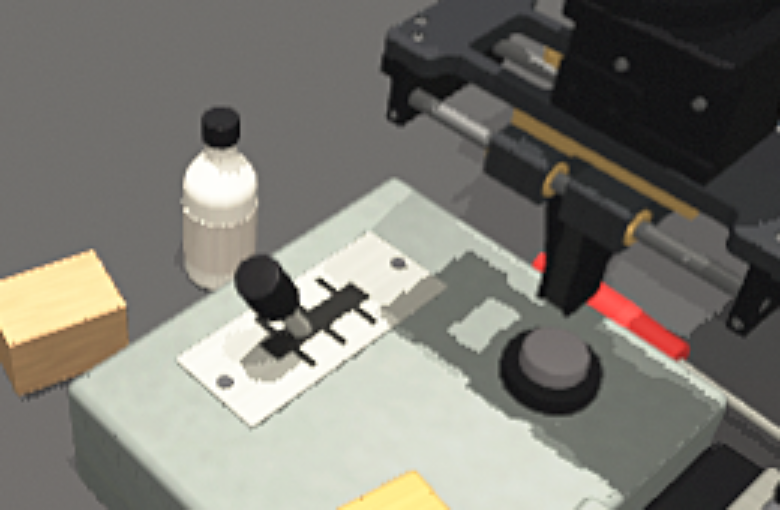

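The lever is at its second stop (grip about x' = +0.037), and the finger is above the button. Now the press.

jog_arm(
  delta_pos=[
    [0,0.1,-2],
    [0,0.1,-3.6],
    [0,0.1,-4.2],
    [0,0.1,-4.5],
    [0,0.1,-4.5],
    [0,0.1,-4.5],
  ],
  turn=[0,0,0,0,0,0],
  grip=[1,1,1,1,1,1],
)

```text
time_s: 5.92
position: [0.4813, 0.0296, 0.0959]
tcp_rot: [[0.99, -0.14, 0.004], [-0.14, -0.99, -0.001], [0.004, 0.001, -1.0]]
force: [-6.5, -1.4, 30.0]
opening: 0.004
grasp_force: 15.3
```

```bash
python3 - <<'E'
from h import *
c=snap('scene','scene4'); cv2.imwrite('pics/s4.png',cv2.resize(np.hstack([load('scene0')['color'][220:275,370:440],c['color'][220:275,370:440]]),None,fx=5,fy=5))
E
```

```text
(no output)
```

View pics/s4.png

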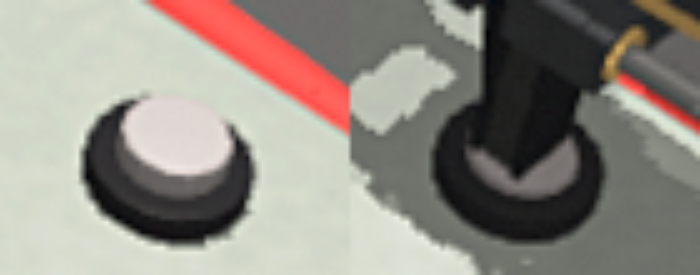

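The left half shows the cap standing proud before the press. The right half shows it flush with the housing under the fingertip, so it is fully down. Now I'll lift off.

jog_arm(
  delta_pos=[
    [0,0,1.5],
    [0,0,5],
    [0,0,10],
    [-2,0,14],
    [-2,0,14],
    [-2,0,14],
  ],
  turn=[0,0,0,0,0,0],
  grip=[1,1,1,1,1,1],
)

```text
time_s: 6.72
position: [0.4602, 0.0302, 0.2318]
tcp_rot: [[0.99, -0.141, 0.001], [-0.141, -0.99, -0.0], [0.001, 0.0, -1.0]]
force: [0.5, 0.1, -0.1]
opening: 0.003
grasp_force: 0.0
```

```bash
python3 - <<'E'
from h import *
c=snap('scene','scene5'); print(read_state()['force'],read_state()['position'])
E
```

```text
[-0.4756584  -0.75796814 -0.57728559] [0.45992062 0.03026011 0.23108959]
```

View pics/scene5.png

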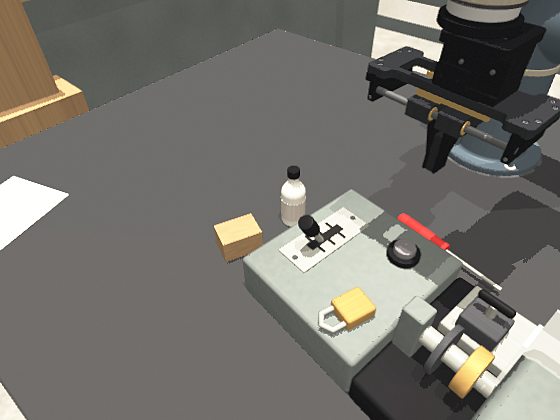

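The lever is at its second stop (grip at 309,226), the button is up again (404,247), the loose items have not moved, and the robot is clear.

```bash
python3 -c "
from rig import *
print(hand_in())"
```

```text
the job is handed in; nothing more can be done
None
```

The job is handed in: the lever is at its second stop, and the start button was pushed fully down and came back up. The padlock, bottle, carton and screwdriver look unmoved in the last picture; `hand_in()` returned no verdict.

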